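Slide the amber hanger round the bent drying rail

ROBOT

A 7-joint arm with a two-finger parallel gripper is mounted at the origin on a cart in front of the work surface, level with it; the furniture and walls round the work are solid. World frame = base frame: x ahead of the robot, y to its left, z up, the work surface at z = 0. Lengths are in m, angles in degrees, forces in N, time in s.
With the tool pointing down it reaches from about 0.425 to 0.95 m from the base axis. Payload 4.7 kg.
Tool frame: the origin (TCP) lies midway between the tips of the shut fingers; the grasp point (between the pads) lies 19 mm behind it; z points along the fingers, y is the direction in which the jaws open and shut (so a half turn about z gives the same grasp; the last joint's range is limited). The gripper opens to 87 mm and grips with 3 to 60 N. Pads are 19 mm wide; open, the fingers measure 117 mm over their backs; the gripper's body (75 mm by 190 mm) begins 51 mm behind the grasp point.
Start: joints at [-65.483, 26.849, -2.785, 87.806, 1.381, 65.374, -4.715], TCP at [0.298, 0.606, 0.223] pointing down, gripper open.
Joint ranges: [-148.3, 148.3], [-19.14, 114.17], [-79.39, 73.82], [5.75, 140.21], [-59.74, 239.74], [12.07, 113.84], [-152.46, 152.46]. Speed limits (degrees/s): [147.25, 147.25, 180, 180, 180, 180, 180].

INTERFACE

Orientations are given as a 3x3 rotation matrix whose columns are the frame's x, y, z axes.
In Python, from station import sensors, eyes, r gives the robot as it stands. The module is installed in compiled form; this text tells all that it offers.
- The arm moves only by the tool play_rows, never from a script. Its argument "moves" is a list of rows, each a list of 4 numbers: the shift along the world's x, y, z in units of 40 mm (1.0 is 40 mm), then the turn about the world's z in units of 6 degrees (1.0 is 6 degrees). In form: [[dx, dy, dz, twist], ...]. A call has 1 to 8 rows; each row shifts and turns the commanded pose from where the row before left it; what a row does not reach is not made up. A row lasts 1/8 s, in which the tool goes at most 62.5 mm and 10.7 degrees, less where a joint would pass 70% of its speed; a pose out of reach is approached as far as the arm can. A call is refused whole if a number of a shift passes 1 or a number of a turn 1, either way. A call with a gripper value outside its range is refused whole. "grip" is the finger opening in mm, from 0 to 87, set as the call begins (left out, the last holds). The fingers move at their own pace and stop on an object; "grip_force" is the grip in N (left out, the last holds). Time passes only in rows, so rows that do not move let the fingers close. It gives the time, the measured TCP pose, the force and the opening at its end, in the units of the state.
- sensors.read_state(): the state, without advancing time (a new reading comes with each control period).
- eyes.camera(name): name is "scene" or "top"; returns a dict with "frame" (384x512x3 uint8, blue, green, red), "range_z" (384x512 float32, m along the optical axis (not along the pixel's ray), 0 where there is no reading), "camera_matrix" (3x3 intrinsics, pixels), "k1" (the pictures are not rectified: a ray, as slopes to the right and down, at radius r is drawn at 1 + k1 r^2 times it, then the intrinsics apply), "world_from_camera" (4x4, takes a point from camera to world coordinates). Camera axes: x right, y down, z forward; pixel columns grow to the right and rows downward; lengths in m; the calibration is good to about 2 mm. A picture is of the moment at which its call begins.
- r.job_done(): hands the job in, once; it reports no verdict.
The state is a dict: "clock": time; "qpos": joint angles; "qd": joint speeds; "joint_torque": joint torques, N m; "position": TCP position; "orientation": TCP orientation; "force": force on the tool from outside, world axes, zero at the start; "torque": the same for the moment, N m; "opening": finger opening in m.
Only numpy, scipy, OpenCV 4.12 (cv2) and the standard library are available. Lean on these libraries where they do the work, as an engineer would, in place of code of your own. Each camera call takes 0.05 s, during which the arm holds its last target. There are 200 camera calls.

TASK

A freshly varnished piece of amber hangs on the bent steel drying rail, on a brass hanger with a dark wooden grip. Slide the hanger along the rail, round both bends, right up to the red stop, and leave it hanging there at rest. Mind the tall motor stand at the near left corner of the table.

Things in the scene. Friction and masses are not known exactly. Their poses are not given: they have to be found in the camera images.
- drying_rail: Fixed bent steel rod, 8 mm thick, level, axis 130 mm above the table. Origin on the table under its middle, z up. Seen from above (x, y in mm) it runs straight from a grey end disc at (-105, 35) to (-40, 35), bends, straight to (40, -35), bends back, straight to the red end disc at (105, -35); bends rounded within 14 mm of those corners. Posts on round feet carry it at x = -138 and 138.
- red_stop (a point): The stop: centre of the near face of the red disc (36 mm in diameter) at the far end of the rod, on its axis, at (105, -35, 130) mm in the drying_rail frame; the hanger comes to it from -x. Beware on the way there: a motor hangs on a tall fixed pole at the table's near left corner, at world x 0.25 to 0.37, y 0.10 to 0.32 m, up to 0.7 m high; swing over it or with the arm folded in.
- hanger_grip (a point): Centre of the hanger's dark wooden grip: upright rounded block 16 x 16 mm, 34 mm tall; 45 mm below it is the centre of the brass eye round the rod (37 mm outside, 23 mm hole). x: the eye's axis, along the rod towards the red stop within 10 degrees at the start, z up. Hanging free it is 167 mm above the table; 7 mm higher, the rod is in the middle of the hole. Starts on the straight beside the grey disc.

How it is judged:
By the outcome, as a careful person would: the job done as asked, in the order asked, and still so for the second after the job is handed in, with the robot touching nothing.
It also fails if it takes over 48 s, if anything falls off the work surface, if the arm or the gripper's body presses on something with over 40 N, if the wrist force passes 120 N, or if a joint passes its speed limit or range.

## Working session

There is one attempt and no reset: what is moved stays moved. The work goes in short steps, Python scripts to look and compute and a tool call to move; the robot and the scene stay as the last step left them, time stands still between calls to the robot, and variables do not carry over. Pictures are saved under pics/ and viewed, about 8 in all and at most 12, crops included, and the job is handed in when it is done.

Besides the shell and the picture viewer there is one more tool, called after "Emit:" in YAML: its name, and indented under it one key for each argument. play_rows: Moves the arm, as the interface text tells. Its arguments: {"type":"object","properties":{"moves":{"type":"array","items":{"type":"array","items":{"type":"number"}}},"grip":{"type":"number"},"grip_force":{"type":"number"}},"required":["moves"]}

```bash
mkdir -p pics; cat > h.py <<'E'
import numpy as np, cv2
from station import sensors, eyes, r
def shot(n,tag):
    c=eyes.camera(n); cv2.imwrite(f'pics/{tag}.png',c['frame']); np.savez(f'pics/{tag}.npz',**{k:c[k] for k in c}); return c
def world(c,u,v,z=None):
    K=np.array(c['camera_matrix']);T=np.array(c['world_from_camera']);k=float(c['k1'])
    d=np.array([(u-K[0,2])/K[0,0],(v-K[1,2])/K[1,1]]);s=d.copy()
    for _ in range(20): s=d/(1+k*(s@s))
    ray=np.array([s[0],s[1],1.])
    if z is None:
        return T[:3,:3]@(ray*float(c['range_z'][int(v),int(u)]))+T[:3,3]
    w=T[:3,:3]@ray; return T[:3,3]+w*(z-T[2,3])/w[2]
E
python3 - <<'E'
from h import *
a=shot('top','top0');b=shot('scene','scene0')
print(a['world_from_camera'],b['world_from_camera'],sensors.read_state()['orientation'])
E
```

```text
[[ 0.00696353 -0.99878765  0.04873137  0.54001066]
 [-0.99961705 -0.00564758  0.02708999 -0.15366337]
 [-0.02678193 -0.04890135 -0.99844448  0.95771507]
 [ 0.          0.          0.          1.        ]] [[ 0.84095247  0.43554816 -0.32108681  0.83055102]
 [ 0.54102154 -0.6874561   0.48445826 -0.5457832 ]
 [-0.00972818 -0.58112125 -0.81375884  0.81363477]
 [ 0.          0.          0.          1.        ]] [[-8.97491086e-01  4.41031991e-01 -7.30670593e-04]
 [ 4.41032592e-01  8.97489620e-01 -1.62299982e-03]
 [-6.00255714e-05 -1.77887742e-03 -9.99998416e-01]]
```

View pics/top0.png

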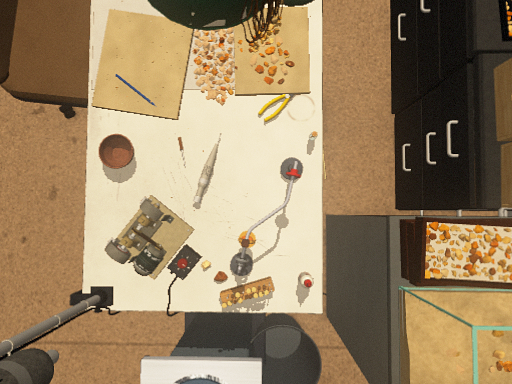

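View pics/scene0.png

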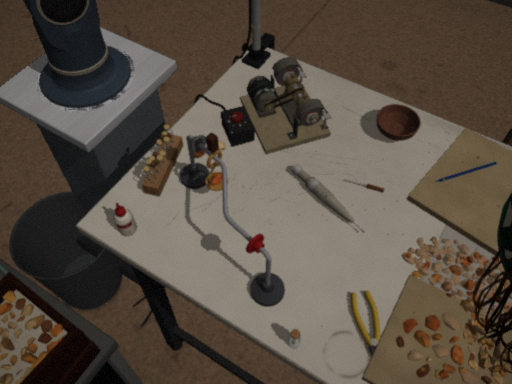

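```bash
python3 - <<'E'
from h import *
a=np.load('pics/top0.npz');b=np.load('pics/scene0.npz')
A=cv2.resize(a['frame'][150:290,220:320],None,fx=4,fy=4,interpolation=2)
B=cv2.resize(b['frame'][125:265,175:275],None,fx=4,fy=4,interpolation=2)
cv2.imwrite('pics/crop0.png',np.hstack([A,B]))
E
```

```text
(no output)
```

View pics/crop0.png

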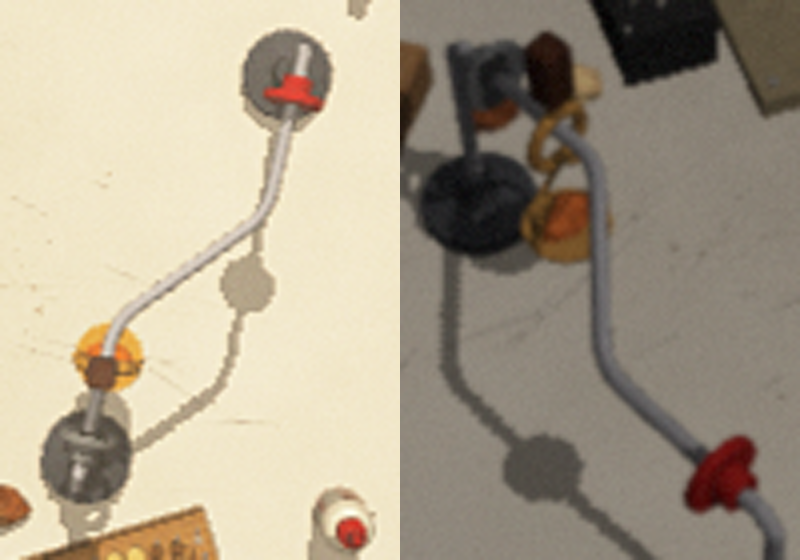

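```bash
cat > fit.py <<'E'
from h import *
a=np.load('pics/top0.npz')
P=[(112,328,.13,-40,35),(264,213,.13,40,-35),(290,108,.13,105,-35),(287,78,.005,138,-35),(85,456,.005,-138,35)]
w=np.array([world(a,220+u/4-.4,150+v/4-.4,z)[:2] for u,v,z,_,_ in P]);m=np.array([[x,y] for *_,x,y in P])/1e3
mc=m.mean(0);wc=w.mean(0);U,S,V=np.linalg.svd((m-mc).T@(w-wc));R=(U@V).T
t=wc-R@mc;yaw=np.degrees(np.arctan2(R[1,0],R[0,0]))
print('rail',t,yaw,'\nres mm',((m@R.T+t)-w)*1e3)
g=world(a,220+101/4-.4,150+371/4-.4,.184);gr=R.T@(g[:2]-t)
print('grip',g,'in rail',gr*1e3)
for q in [(-105,35),(-40,35),(40,-35),(105,-35)]: print(q,R@(np.array(q)/1e3)+t)
E
python3 fit.py; python3 - <<'E'
from h import *
b=np.load('pics/scene0.npz')
for u,v in [(548,60),(548,80),(500,75),(720,470),(600,180),(600,350)]:
    print(u,v,world(b,175+(u-400)/4,125+v/4))
E
```

```text
rail [ 0.52675513 -0.16978516] -13.305574517338812 
res mm [[ 2.62044052 -0.64390366]
 [-2.10984021 -0.38291294]
 [ 0.6115932  -0.54362774]
 [ 0.64615409  0.99609043]
 [-1.76834761  0.57435391]]
grip [ 0.47334643 -0.12196603  0.184     ] in rail [-62.98032038  34.24378486]
(-105, 35) [ 0.43262875 -0.11155951]
(-40, 35) [ 0.49588392 -0.1265189 ]
(40, -35) [ 0.55762633 -0.21305141]
(105, -35) [ 0.6208815 -0.2280108]
548 60 [ 0.47659509 -0.12722723  0.18260098]
548 80 [ 0.47646278 -0.12851945  0.17094699]
500 75 [ 0.43511257 -0.11227344  0.13192226]
720 470 [ 0.62863878 -0.23301682  0.14137627]
600 180 [ 0.50629947 -0.13694002  0.13187118]
600 350 [ 0.55573483 -0.20876086  0.13311019]
```

Emit:
play_rows:
  moves:
    - [0,0,1,0]
    - [0,0,1,0]
    - [0,0,1,0]
    - [0,0,1,0]
    - [0,0,1,0]
    - [0,0,1,0]
    - [0,0,1,0]
    - [0,0,1,0]
  grip: 45
  grip_force: 25

```text
clock: 1.1
position: [0.2976, 0.6056, 0.5434]
orientation: [[-0.897, 0.441, -0.0], [0.441, 0.897, -0.001], [-0.0, -0.001, -1.0]]
force: [1.3, 1.0, 0.0]
opening: 0.0451
```

```bash
python3 - <<'E'
from h import *
s=sensors.read_state(); print(np.round(s['qpos'],1),s['position'],s['clock'])
E
```

```text
[-66.6  23.5  -1.4  52.6   0.6 104.   -4. ] [0.2975984  0.60560213 0.54339099] 1.1
```

Emit:
play_rows:
  moves:
    - [0,0,0.8,0]
    - [0,0,0.7,0]
    - [1,-0.8,0,0.5]
    - [1,-0.8,0,0.5]
    - [0.9,-0.7,0,0]
    - [0.9,-0.7,0,0]
    - [0,0,0,0]

```text
clock: 1.98
position: [0.4531, 0.4829, 0.602]
orientation: [[-0.936, 0.352, 0.001], [0.352, 0.936, -0.002], [-0.002, -0.002, -1.0]]
force: [-0.7, 0.1, 0.3]
opening: 0.0453
```

```bash
python3 - <<'E'
from h import *
s=sensors.read_state(); print(np.round(s['qpos'],1),s['position'],s['clock'],s['force'])
b=np.load('pics/scene0.npz')
for v in (2,20,40): print([np.round(world(b,u,v),2) for u in (40,65,90)])
E
```

```text
[-51.1  24.3   1.2  43.9  -0.4 111.9  19.2] [0.45310759 0.48285152 0.60201482] 1.975 [-0.65371909  0.05189838  0.27093514]
[array([ 0.04, -0.07,  0.25]), array([ 0.06, -0.03,  0.24]), array([0.07, 0.02, 0.21])]
[array([ 0.03, -0.08,  0.21]), array([ 0.06, -0.04,  0.2 ]), array([0.07, 0.01, 0.18])]
[array([-0.03, -0.06,  0.13]), array([ 0.05, -0.05,  0.15]), array([ 0.06, -0.  ,  0.13])]
```

Emit:
play_rows:
  moves:
    - [0.8,-0.8,0,0]
    - [0.7,-0.9,0,0]
    - [0.7,-0.9,0,0]
    - [0.6,-1,0,0]
    - [0.5,-1,0,0]
    - [0.5,-1,0,0]
    - [0.4,-1,0,0.5]
    - [0.3,-1,0,0.5]

```text
clock: 2.98
position: [0.6299, 0.1819, 0.6017]
orientation: [[-0.97, 0.241, -0.002], [0.241, 0.97, 0.0], [0.002, -0.0, -1.0]]
force: [-0.5, 0.3, 0.2]
opening: 0.0451
```

Emit:
play_rows:
  moves:
    - [0.2,-1,0,0]
    - [0,-1,0,0]
    - [0,-1,0,0]
    - [0,-1,0,0]
    - [-0.7,-1,-0.5,0]
    - [-1,-1,-1,0]
    - [-1,-1,-1,0]
    - [-1,-0.6,-1,0]

```text
clock: 3.98
position: [0.4962, -0.115, 0.4691]
orientation: [[-0.97, 0.245, 0.0], [0.245, 0.97, 0.0], [-0.0, 0.0, -1.0]]
force: [0.7, -0.3, 0.3]
opening: 0.0446
```

Emit:
play_rows:
  moves:
    - [-0.4,0,-1,0]
    - [0,0,-1,0]
    - [0,0,-1,0]
    - [0,0,0,0]

```text
clock: 4.47
position: [0.4798, -0.1129, 0.3477]
orientation: [[-0.97, 0.243, -0.007], [0.243, 0.97, 0.001], [0.007, -0.0, -1.0]]
force: [-0.5, 0.7, 1.4]
opening: 0.0448
```

```bash
python3 - <<'E'
from h import *
s=sensors.read_state(); print(np.round(s['qpos'],1),s['position'],s['clock'],s['force'])
b=shot('scene','scene1');a=shot('top','top1')
B=cv2.resize(b['frame'][85:235,135:285],None,fx=4,fy=4,interpolation=2)
cv2.imwrite('pics/crop1.png',B)
E
```

```text
[ -0.3   4.3   9.3 101.7  -0.7  74.5  85.1] [ 0.47976749 -0.11289062  0.34773214] 4.475 [-0.53120269  0.71165176  1.36664276]
```

View pics/crop1.png

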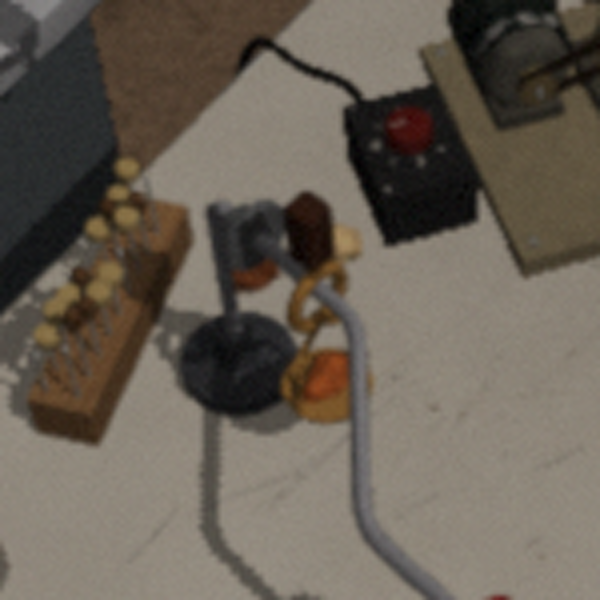

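Emit:
play_rows:
  moves:
    - [-0.17,-0.23,-1,0]
    - [0,0,-1,0]
    - [0,0,-1,0]
    - [0,0,-0.8,0]
    - [0,0,0,0]

```text
clock: 5.2
position: [0.4749, -0.1232, 0.1983]
orientation: [[-0.97, 0.244, -0.002], [0.244, 0.97, 0.0], [0.002, -0.0, -1.0]]
force: [0.6, -0.6, 0.3]
opening: 0.045
```

```bash
python3 - <<'E'
from h import *
s=sensors.read_state(); print(s['position'],s['force'])
b=shot('scene','scene2');a=shot('top','top2')
B=cv2.resize(b['frame'][85:235,175:275],None,fx=4,fy=4,interpolation=2)
A=cv2.resize(a['frame'][150:300,220:320],None,fx=4,fy=4,interpolation=2)
cv2.imwrite('pics/crop2.png',np.hstack([A,B]))
E
```

```text
[ 0.47486657 -0.12321933  0.19828516] [ 0.58549648 -0.55260045  0.2975531 ]
```

View pics/crop2.png

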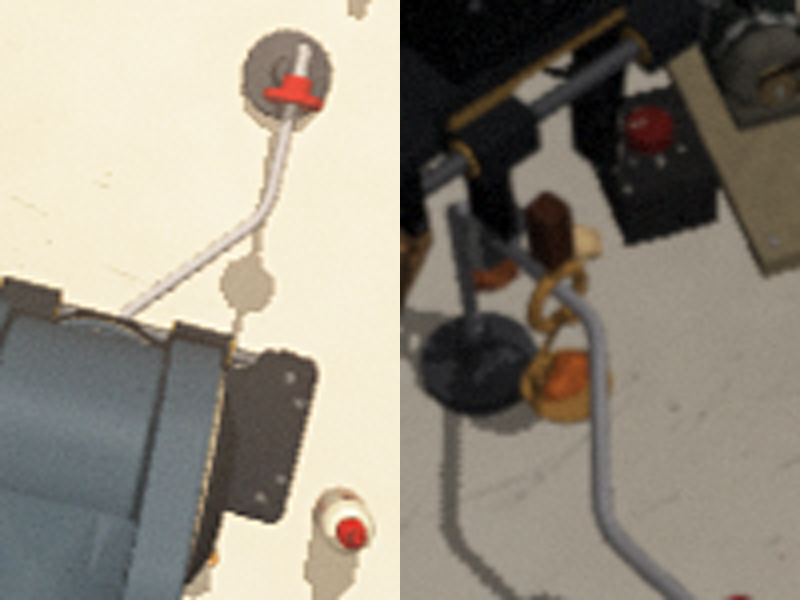

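Emit:
play_rows:
  moves:
    - [-0.03,0.02,-0.6,0]
    - [0,0,-0.55,0]
    - [0,0,0,0]

```text
clock: 5.68
position: [0.4742, -0.1228, 0.1533]
orientation: [[-0.97, 0.245, 0.001], [0.245, 0.97, -0.0], [-0.001, 0.0, -1.0]]
force: [-1.2, 0.1, 0.2]
opening: 0.0454
```

Emit:
play_rows:
  moves:
    - [0,0,0,0]
    - [0,0,0,0]
    - [0,0,0,0]
    - [0,0,0,0]
    - [0,0,0,0]
    - [0,0,0,0]
  grip: 5
  grip_force: 25

```text
clock: 6.42
position: [0.4739, -0.1225, 0.1527]
orientation: [[-0.97, 0.245, 0.001], [0.245, 0.97, 0.0], [-0.001, 0.001, -1.0]]
force: [0.0, 1.0, 2.3]
opening: 0.0159
```

Emit:
play_rows:
  moves:
    - [0,0,0.1,0]
    - [0,0,0.06,0]
    - [0.1,-0.02,0,0]
    - [0.1,-0.02,0,0]
    - [0,0,0,0]

```text
clock: 7.05
position: [0.4819, -0.1244, 0.1586]
orientation: [[-0.97, 0.245, -0.0], [0.245, 0.97, -0.0], [0.0, -0.0, -1.0]]
force: [-0.3, 0.5, -1.4]
opening: 0.0154
```

Emit:
play_rows:
  moves:
    - [0.08,-0.03,0,-0.8]
    - [0.08,-0.03,0,-0.8]
    - [0.08,-0.03,0,-0.8]
    - [0.08,-0.04,0,-0.8]
    - [0,0,0,0]

```text
clock: 7.68
position: [0.4944, -0.1296, 0.1587]
orientation: [[-0.836, 0.549, -0.0], [0.549, 0.836, -0.0], [0.0, -0.0, -1.0]]
force: [0.1, -0.6, -1.0]
opening: 0.0158
```

Emit:
play_rows:
  moves:
    - [0.06,-0.05,0,-0.9]
    - [0.06,-0.05,0,-0.9]
    - [0.06,-0.05,0,-0.9]
    - [0.06,-0.06,0,-0.8]
    - [0,0,0,0]

```text
clock: 8.3
position: [0.5038, -0.138, 0.1587]
orientation: [[-0.584, 0.812, -0.0], [0.812, 0.584, -0.0], [0.0, -0.0, -1.0]]
force: [-0.3, 0.3, -1.4]
opening: 0.0157
```

Emit:
play_rows:
  moves:
    - [0.14,-0.2,0,0]
    - [0.14,-0.2,0,0]
    - [0.14,-0.2,0,0]
    - [0.14,-0.2,0,0]
    - [0.14,-0.2,0,0]
    - [0,0,0,0]

```text
clock: 9.05
position: [0.5322, -0.1789, 0.1588]
orientation: [[-0.582, 0.813, 0.0], [0.813, 0.582, -0.0], [-0.0, -0.0, -1.0]]
force: [-0.9, -0.2, -1.1]
opening: 0.0154
```

```bash
python3 - <<'E'
from h import *
s=sensors.read_state(); print(s['position'],s['force'])
b=shot('scene','scene3')
B=cv2.resize(b['frame'][105:255,165:315],None,fx=4,fy=4,interpolation=2)
cv2.imwrite('pics/crop3.png',B)
E
```

```text
[ 0.53224762 -0.17886944  0.15875945] [-0.91755129 -0.16443521 -1.13899743]
```

View pics/crop3.png

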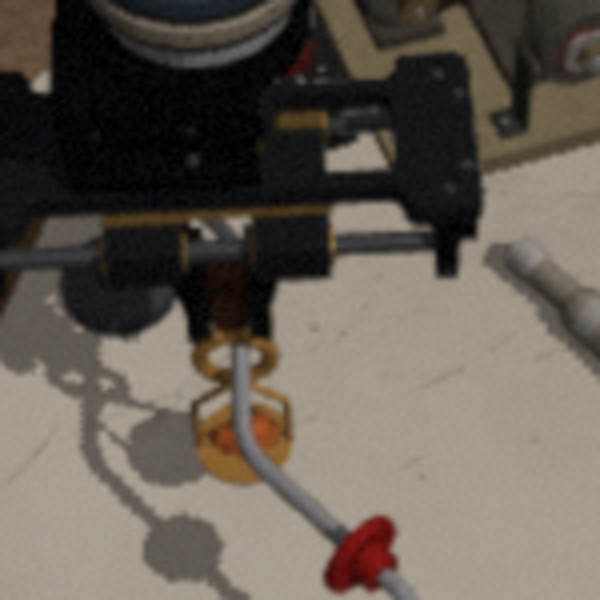

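Emit:
play_rows:
  moves:
    - [0.14,-0.19,0,0]
    - [0.14,-0.19,0,0]
    - [0.14,-0.19,0,0]
    - [0,0,0,0]

```text
clock: 9.6
position: [0.5491, -0.2018, 0.1588]
orientation: [[-0.582, 0.813, 0.0], [0.813, 0.582, -0.001], [-0.001, -0.0, -1.0]]
force: [0.1, 0.3, -1.8]
opening: 0.0159
```

Emit:
play_rows:
  moves:
    - [0.06,-0.06,0,0.9]
    - [0.06,-0.06,0,0.9]
    - [0.06,-0.06,0,0.8]
    - [0.06,-0.05,0,0.8]
    - [0,0,0,0]

```text
clock: 10.22
position: [0.5582, -0.2099, 0.1587]
orientation: [[-0.829, 0.56, -0.0], [0.56, 0.829, 0.0], [0.0, 0.0, -1.0]]
force: [-0.3, 0.3, -1.9]
opening: 0.0156
```

Emit:
play_rows:
  moves:
    - [0.08,-0.03,0,0.9]
    - [0.08,-0.03,0,0.9]
    - [0.08,-0.03,0,0.9]
    - [0.08,-0.03,0,0.8]
    - [0,0,0,0]

```text
clock: 10.85
position: [0.5711, -0.2145, 0.1587]
orientation: [[-0.974, 0.226, -0.0], [0.226, 0.974, 0.0], [0.0, 0.0, -1.0]]
force: [0.0, 0.7, -1.4]
opening: 0.0161
```

Emit:
play_rows:
  moves:
    - [0.2,-0.05,0,0]
    - [0.2,-0.05,0,0]
    - [0.2,-0.05,0,0]
    - [0.2,-0.05,0,0]
    - [0,0,0,0]

```text
clock: 11.48
position: [0.6038, -0.2228, 0.1586]
orientation: [[-0.974, 0.224, 0.0], [0.224, 0.974, 0.0], [-0.0, 0.0, -1.0]]
force: [-0.1, -0.6, -1.5]
opening: 0.0152
```

Emit:
play_rows:
  moves:
    - [0.12,-0.03,0,0]
    - [0.1,-0.025,0,0]
    - [0,0,0,0]

```text
clock: 11.85
position: [0.6122, -0.225, 0.1588]
orientation: [[-0.974, 0.224, 0.0], [0.224, 0.974, 0.0], [-0.0, 0.0, -1.0]]
force: [-0.0, 0.5, -1.3]
opening: 0.0157
```

Emit:
play_rows:
  moves:
    - [0.06,-0.015,0,0]
    - [0,0,0,0]
    - [0,0,0,0]

```text
clock: 12.22
position: [0.6142, -0.2255, 0.1588]
orientation: [[-0.974, 0.224, -0.0], [0.224, 0.974, 0.0], [0.0, 0.0, -1.0]]
force: [0.0, -0.6, -0.8]
opening: 0.0156
```

Emit:
play_rows:
  moves:
    - [0.06,-0.015,0,0]
    - [0,0,0,0]
    - [0,0,0,0]

```text
clock: 12.6
position: [0.6167, -0.2261, 0.1588]
orientation: [[-0.974, 0.224, -0.0], [0.224, 0.974, 0.0], [0.0, 0.0, -1.0]]
force: [-0.9, -0.4, -1.4]
opening: 0.0158
```

Emit:
play_rows:
  moves:
    - [0.05,-0.01,0,0]
    - [0,0,0,0]
    - [0,0,0,0]

```text
clock: 12.98
position: [0.6187, -0.2265, 0.1588]
orientation: [[-0.974, 0.224, -0.0], [0.224, 0.974, 0.0], [0.0, 0.0, -1.0]]
force: [0.2, 1.0, -1.3]
opening: 0.0161
```

Emit:
play_rows:
  moves:
    - [0.05,-0.01,0,0]
    - [0,0,0,0]
    - [0,0,0,0]

```text
clock: 13.35
position: [0.6207, -0.2269, 0.1588]
orientation: [[-0.974, 0.224, -0.0], [0.224, 0.974, 0.0], [0.0, 0.0, -1.0]]
force: [-0.7, 0.3, -0.6]
opening: 0.0154
```

```bash
python3 - <<'E'
from h import *
s=sensors.read_state(); print(s['position'],s['force'],s['torque'])
b=shot('scene','scene4')
B=cv2.resize(b['frame'][145:265,205:305],None,fx=5,fy=5,interpolation=2)
cv2.imwrite('pics/crop4.png',B)
E
```

```text
[ 0.62073282 -0.22693683  0.15879443] [-0.72444857  0.34005138 -0.64579149] [ 0.05413705  0.00778638 -0.01226301]
```

View pics/crop4.png

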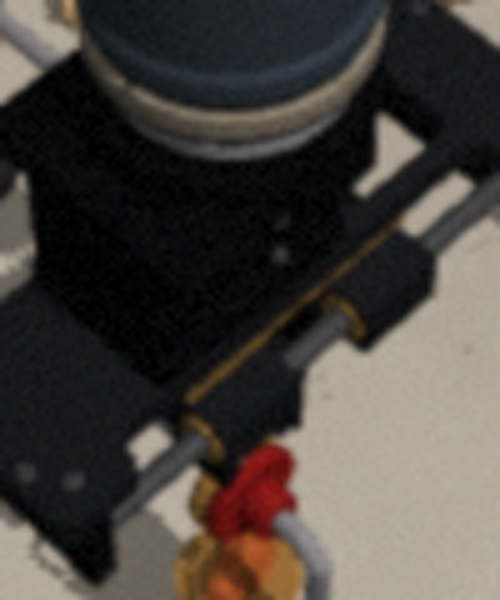

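Emit:
play_rows:
  moves:
    - [0.04,-0.01,0,0]
    - [0,0,0,0]
    - [0,0,0,0]

```text
clock: 13.78
position: [0.6222, -0.2274, 0.1588]
orientation: [[-0.974, 0.225, -0.0], [0.225, 0.974, 0.0], [0.0, 0.0, -1.0]]
force: [-2.3, 0.2, -0.6]
opening: 0.016
```

Emit:
play_rows:
  moves:
    - [0.04,-0.01,0,0]
    - [0,0,0,0]
    - [0,0,0,0]

```text
clock: 14.15
position: [0.6227, -0.2274, 0.1586]
orientation: [[-0.974, 0.225, -0.003], [0.225, 0.974, 0.001], [0.003, 0.0, -1.0]]
force: [-5.0, 1.7, 1.7]
opening: 0.0159
```

```bash
python3 - <<'E'
from h import *
import json
s=sensors.read_state(); print(s['position'],s['force'],s['torque'],np.round(s['joint_torque'],2))
E
```

```text
[ 0.62267803 -0.22744415  0.15862605] [-5.04347086  1.71326176  1.71236066] [0.38656454 1.24135269 0.04882281] [ -0.24 -49.93   2.3  -24.22  -0.06  -1.63  -0.  ]
```

Emit:
play_rows:
  moves:
    - [-0.02,0.005,-0.05,0]
    - [0,0,-0.05,0]
    - [0,0,-0.05,0]
    - [0,0,0,0]
    - [0,0,0,0]

```text
clock: 14.78
position: [0.6225, -0.2275, 0.1528]
orientation: [[-0.974, 0.225, -0.001], [0.225, 0.974, 0.0], [0.002, 0.0, -1.0]]
force: [-5.7, 1.7, 2.8]
opening: 0.0157
```

Emit:
play_rows:
  moves:
    - [0,0,0,0]
    - [0,0,0,0]
  grip: 17
  grip_force: 5

```text
clock: 15.02
position: [0.6245, -0.2278, 0.1532]
orientation: [[-0.975, 0.224, 0.003], [0.224, 0.975, -0.001], [-0.003, -0.0, -1.0]]
force: [0.6, -0.4, 0.4]
opening: 0.0167
```

Emit:
play_rows:
  moves:
    - [0,0,0,0]
    - [0,0,0,0]
    - [0,0,0,0]
    - [0,0,0,0]
    - [0,0,0,0]
    - [0,0,0,0]
  grip: 45

```text
clock: 15.78
position: [0.6231, -0.2276, 0.1528]
orientation: [[-0.974, 0.225, 0.0], [0.225, 0.974, 0.0], [-0.0, 0.0, -1.0]]
force: [-0.3, -0.0, -0.4]
opening: 0.0446
```

Emit:
play_rows:
  moves:
    - [0,0,0.3,0]
    - [0,0,0.5,0]
    - [0,0,0.8,0]
    - [0,0,1,0]
    - [0,0,1,0]
    - [-1,0,1,0]
    - [-1,0,1,0]
    - [-1,0,0,0]

```text
clock: 16.77
position: [0.5033, -0.2285, 0.3817]
orientation: [[-0.974, 0.225, 0.008], [0.225, 0.974, -0.003], [-0.009, -0.001, -1.0]]
force: [-0.2, -0.6, 0.5]
opening: 0.0449
```

```bash
python3 - <<'E'
from h import *
s=sensors.read_state(); print(s['position'],s['force'],s['clock'])
b=shot('scene','scene5');a=shot('top','top5')
B=cv2.resize(b['frame'][165:285,205:285],None,fx=5,fy=5,interpolation=2)
A=cv2.resize(a['frame'][145:265,240:320],None,fx=5,fy=5,interpolation=2)
cv2.imwrite('pics/crop5.png',np.hstack([A,B]))
E
```

```text
[ 0.50328095 -0.22848077  0.38166958] [-0.16666909 -0.5969206   0.45137727] 16.775
```

View pics/crop5.png

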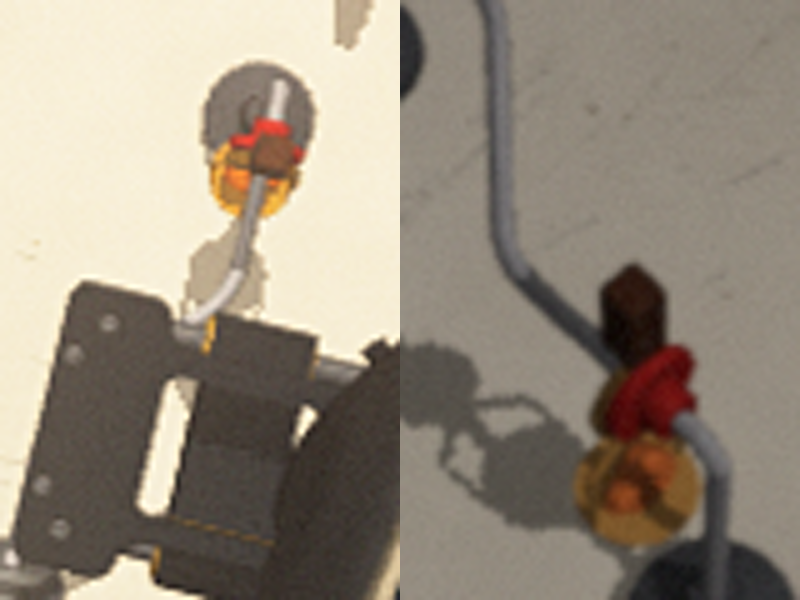

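Emit:
play_rows:
  moves:
    - [-0.5,0,0.5,0]
    - [0,0,0,0]
    - [0,0,0,0]
    - [0,0,0,0]
    - [0,0,0,0]
    - [0,0,0,0]
    - [0,0,0,0]
    - [0,0,0,0]

```text
clock: 17.88
position: [0.4831, -0.2276, 0.3968]
orientation: [[-0.974, 0.225, -0.0], [0.225, 0.974, 0.0], [0.0, 0.0, -1.0]]
force: [-0.6, -0.3, 0.1]
opening: 0.0452
```

```bash
cat fit.py > f2.py; cat >> f2.py <<'E'
c=shot('top','top6');b=shot('scene','scene6')
g=world(c,240+272/5-.4,145+152/5-.4,.184);print('FINAL',g,(R.T@(g[:2]-t))*1e3)
for u,v in [(632,300),(632,320),(640,400),(606,395)]:
    w=world(b,205+(u-400)/5,165+v/5); print(u,v,w,(R.T@(w[:2]-t))*1e3)
B=cv2.resize(b['frame'][200:280,235:285],None,fx=7,fy=7,interpolation=2)
A=cv2.resize(c['frame'][145:225,260:310],None,fx=7,fy=7,interpolation=2)
cv2.imwrite('pics/crop6.png',np.hstack([A,B]))
print(np.abs(b['frame'][200:280,235:285].astype(int)-np.load('pics/scene5.npz')['frame'][200:280,235:285]).mean())
E
python3 f2.py|grep -v '^(' 
```

```text
rail [ 0.52675513 -0.16978516] -13.305574517338812 
res mm [[ 2.62044052 -0.64390366]
 [-2.10984021 -0.38291294]
 [ 0.6115932  -0.54362774]
 [ 0.64615409  0.99609043]
 [-1.76834761  0.57435391]]
grip [ 0.47334643 -0.12196603  0.184     ] in rail [-62.98032038  34.24378486]
FINAL [ 0.61850734 -0.22672516  0.184     ] [102.39368857 -34.29526928]
632 300 [ 0.6217124  -0.23168197  0.18520456] [106.653494   -38.38140335]
632 320 [ 0.6237671  -0.23496247  0.18027627] [109.40802746 -41.10096102]
640 400 [ 0.62721986 -0.23652562  0.13748072] [113.12785165 -41.82752031]
606 395 [ 0.61689277 -0.23984917  0.13566774] [103.84287722 -47.4385683 ]
2.923583333333333
```

View pics/crop6.png

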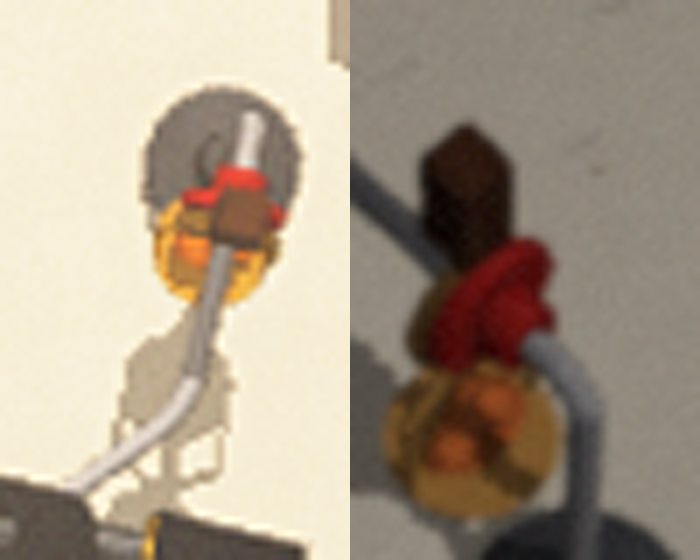

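```bash
python3 -c "
from station import r; print(r.job_done())"
```

```text
the job is handed in; nothing more can be done
None
```

The hanger now hangs on the rail at the red stop. I released it, moved the gripper clear, and handed the job in at about 18 s of the 48 s allowed.

- **Approach:** I swung the arm over the motor stand with the tool at 0.60 m and felt no contact. I then gripped the wooden grip and lifted the hanger so the rod sat in the middle of the eye.
- **Slide:** I moved it round both bends, turning it with the rod, until contact with the stop showed as about 5 N. The force between the start of the slide and the stop stayed at about the hanger's weight. After that I lowered the hanger onto the rod, opened the fingers and drew back.
- **Last checks:** The final top view puts the grip about 102.4 mm along the rail. That fits the eye touching the stop face at 105 mm, within about 2–3 mm of measuring error. In the pictures the eye lies against the red disc, with the hanger upright and looking unchanged about a second later. The gripper is well clear.
- **One disagreement:** Contact came about 5 mm further along than I had calculated. I put this down to the grip sitting off-centre in the pads plus the error in locating the rail, but I did not confirm it.

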